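# Fit the filter insert and hold the leak-test coupler on the nipple

## Task

Get the analyser's wash manifold ready for its leak test: press the filter insert firmly down into the manifold's recess until it lies flush and let it go, then take the test coupler, push it squarely onto the tilted nipple until it snaps, and keep pushing until the nipple's spring collar is fully down. Finish while still gripping the coupler and holding it fully home against the spring; do not put it down or let go. Leave the bottle, the slide box and the jar where they are.

Things in the scene. Friction and masses are not known exactly. Their poses are not given: they have to be found in the camera images.
- manifold: aluminium manifold block fixed to the bench, 84 (x) x 170 (y) x 36 mm high, yaw varies; origin: centre of its underside, z up. Its -x side faces roughly towards the robot. In its flat top, at (0, +42) mm, is the rectangular recess; on its other half, at (0, -45) mm, stands the tilted nipple.
- recess (a point): centre of the flat floor of the recess, 22 mm above the bench; axes as the manifold's. The recess is 47 mm (x) x 33 mm (y) and 14 mm deep, with a 2 mm chamfer around its mouth.
- insert: white filter insert, loose on the bench, about 60 g: plate 44 (x) x 30 (y) x 14 mm, on it a centred grip fin 36 (x) x 12 (y) mm, 22 mm tall. Origin: centre of its underside, z up. Fits the recess either way round, long side along the manifold's x, 1.5 mm play each side. Seated, its underside is on the recess floor, the plate flush with the manifold's top, the fin proud.
- nipple: steel test nipple on a round boss 34 mm wide. Origin: centre of the boss's end face, 48 mm above the bench; z points out along the nipple, leaning 0.44 rad from vertical towards the manifold's -x. Pin 12 mm in diameter, 24 mm long, the last 6 mm tapering to 7 mm; 14 mm out three small sprung balls stand out to a radius of 9.5 mm. A spring collar surrounds its foot.
- collar (a joint): spring collar round the nipple's foot: brass disc 26 mm wide, 4 mm thick, sliding along the nipple, pressed by the coupler's rim. 0 = up (upper face 12 mm from the boss along the nipple), 0.008 m = fully down (face 4 mm from the boss). Its spring pushes back with 3 N at 0, rising to 11 N fully down.
- coupler: leak-test coupler, loose, about 220 g, standing on its open mouth. Origin: centre of the mouth, z up, 72 mm overall: round steel sleeve 28 mm wide to 24 mm, then the black grip, 26 x 26 mm square, sides square to its x and y, 24 to 66 mm, then a round dial 24 mm wide. Any turn about its axis fits the nipple. Let go at home, it springs back 3.5 mm.
- coupler_lip (a point): centre of the lip inside the coupler's mouth, 3.5 mm up its axis; axes as the coupler's. The mouth is a 21 mm funnel narrowing to the 16 mm lip; behind it the bore is 22 mm wide, 24 mm deep. The lip meets the nipple's balls with the mouth 14 mm from the boss, passes them at about 8 N and snaps in to about 7.5 mm; then the collar's spring resists down to home, mouth at 4 mm.
- bottle: white reagent bottle with red cap, 68 mm diameter, 170 mm tall, loose; leave it. Origin: centre of the underside.
- slidebox: grey slide box, 87 x 102 x 36 mm, loose; leave it. Origin: centre of the underside.
- jar: small glass jar with white lid, 54 mm diameter, 65 mm tall, loose; leave it. Origin: centre of the underside.

How it is judged (in metres and radians):
On the way, in this order (a step that is already met when the one before it is completed fails the run):
1. the insert is pressed flush in the recess, with at least 4 N (horizontal distance between insert and recess below 0.004 m and z of insert in the frame of recess below 0.002 m and angle between the z axis of insert and the z axis of manifold, either way round below 0.08 rad and contact force between insert and manifold above 4 N), for 0.1 s.
2. the insert sits flush and the fingers have let go of it (horizontal distance between insert and recess below 0.004 m and z of insert in the frame of recess below 0.002 m and angle between the z axis of insert and the z axis of manifold, either way round below 0.08 rad and contact force between the fingers and insert below 0.05 N and distance between the grasp point and insert above 0.08 m), for 0.2 s.
3. the gripped coupler has snapped squarely onto the nipple and holds the collar down (distance between coupler and nipple below 0.0085 m and z of coupler in the frame of nipple between 0 and 0.0075 m and angle between the z axis of coupler and the z axis of nipple, either way round below 0.12 rad and value of joint collar above 0.0055 m and contact force between coupler and manifold above 5 N and contact force between the fingers and coupler above 3 N), for 0.3 s.
At the end, for the whole second after the job is handed in: Insert in the recess: within 4 mm of centre, 2 mm of the floor, level to 0.08 rad, let go. Coupler gripped and still, mouth under 7.5 mm from the boss, axis within 0.12 rad of the nipple's, collar down over 5.5 of 8 mm, pushed with over 5 N (all of step 3 and horizontal distance between insert and recess below 0.004 m and z of insert in the frame of recess below 0.002 m and angle between the z axis of insert and the z axis of manifold, either way round below 0.08 rad and contact force between the fingers and insert below 0.05 N and linear speed of coupler below 0.02 m/s); the arm keeps its last pose, push and grip.
It fails at once if the bottle was moved more than 30 mm or tipped (distance of bottle from where it was at the start of the episode above 0.03 m or angle between bottle's own z axis and vertical above 0.3 rad).
It fails at once if the slidebox was moved more than 30 mm or tipped (distance of slidebox from where it was at the start of the episode above 0.03 m or angle between slidebox's own z axis and vertical above 0.3 rad).
It fails at once if the jar was moved more than 30 mm or tipped (distance of jar from where it was at the start of the episode above 0.03 m or angle between jar's own z axis and vertical above 0.3 rad).
It also fails if it takes over 51 s, if anything falls off the work surface, if the arm or the gripper's body presses on something with over 40 N, if the wrist force passes 120 N, or if a joint passes its speed limit or range.

## Robot

A 7-joint arm with a two-finger parallel gripper is mounted at the origin on the work surface. World frame = base frame: x ahead of the robot, y to its left, z up, the work surface at z = 0. Lengths are in mm, angles in rad, forces in N, time in s.
With the tool pointing down it reaches from about 425 to 950 mm from the base axis. Payload 16.7 kg.
Tool frame: the origin (TCP) lies midway between the tips of the shut fingers; the grasp point (between the pads) lies 19 mm behind it; z points along the fingers, y is the line along which they close (so a half turn about z gives the same grasp; the last joint's range is limited). The gripper opens to 94 mm and grips with 3 to 60 N. Pads are 16 mm wide; open, the fingers measure 119 mm over their backs; the gripper's body (75 mm by 177 mm) begins 78 mm behind the grasp point.
Start: joints at [-1.323, 0.426, 0.074, 1.606, -0.034, 1.111, -0.067], TCP at [261.489, 622.252, 205.467] pointing down, gripper open.
Joint ranges: [-2.85, 2.85], [-0.5, 2.14], [-1.23, 1.37], [0.21, 2.46], [-1.02, 4.16], [0.16, 2.05], [-2.73, 2.73]. Speed limits (rad/s): [1.89, 1.89, 2.39, 2.39, 3.01, 3.01, 3.01].

## Interface

Orientations are given as a rotation vector (axis times angle).
In Python, from plant import get_obs, get_image, finish_job, trace, tip_of gives the robot as it stands.
- The arm moves only by the tool step_arm, never from a script. Its argument "rows" is a list of rows, each a list of 6 numbers: the shift along the tool's x, y, z in units of 25 mm (1.0 is 25 mm), then the turn, a rotation vector about the tool's x, y, z in units of 5 degrees (1.0 is 5 degrees). In form: [[x, y, z, wx, wy, wz], ...]. A call has 1 to 12 rows; each row shifts and turns the commanded pose from where the row before left it, along the tool's axes as they then stand; what a row does not reach is not made up. A row lasts 1/10 s, in which the tool goes at most 50 mm and 8.59 degrees, less where a joint would pass 70% of its speed; a pose out of reach is approached as far as the arm can. A call is refused whole if a number of a shift passes 1 or a number of a turn 1, either way. A call with a gripper value outside its range is refused whole. "claw" is the finger opening in mm, from 0 to 94, set as the call begins (left out, the last holds). The fingers move at their own pace and stop on an object; "squeeze" is the grip in N (left out, the last holds). Time passes only in rows, so rows that do not move let the fingers close. It gives the time, the measured TCP pose, the force, the opening and the grip force at its end, in the units of the state.
- get_obs(): the state, without advancing time (a new reading comes with each control period).
- get_image(name): name is "scene" or "side" or "wrist"; returns a dict with "img" (384x512x3 uint8, blue, green, red), "range_z" (384x512 float32, mm along the optical axis (not along the pixel's ray), 0 where there is no reading), "intrinsics" (3x3 intrinsics, pixels), "k1" (the pictures are not rectified: a ray, as slopes to the right and down, at radius r is drawn at 1 + k1 r^2 times it, then the intrinsics apply), "world_to_cam" (4x4, takes a point from world to camera coordinates); the wrist camera has in their place "T_tool_cam" (4x4, takes a point from camera to tool coordinates, whose origin is the TCP and whose axes are the flange's). Camera axes: x right, y up, looking along -z (the intrinsics and any distortion apply to the point x, -y, -z); pixel columns grow to the right and rows downward; lengths in mm; the calibration is good to about 2 mm. A picture is of the moment at which its call begins: read the wrist's pose just before it.
- finish_job(): hands the job in; it is judged then, once.
Trained networks look in the newest picture that a camera, given by its name, has taken for a name from the list of things; names that differ only in an ending like _2 or _b are one class to them, and where a whole thing is asked for, a point or a joint stands for the part that bears it (a point fixed in the world has none). Each returns a list of dicts, best first, with "p" (0 to 1); they miss things now and then, are a little off and sometimes report something else, mostly with a low value. They report only what shows in the picture. A call takes as long as a camera call.
- trace(camera, label): "mask" (384x512 bool, what is visible of it) and "location" ([column, row] in pixels, amid what is visible of it).
- tip_of(camera, label): "location" ([column, row] in pixels: a listed point, or the origin of a listed thing).
The state is a dict: "time_s": time; "q": joint angles; "dq": joint speeds; "tau": joint torques, N m; "tcp_pos": TCP position; "tool_rot": TCP orientation; "ft_force": force on the tool from outside, world axes, zero at the start; "ft_torque": the same for the moment, N m; "width": finger opening in mm; "gripper_force": force on a finger pad.
Only numpy, scipy, OpenCV 4.12 (cv2) and the standard library are available. Lean on these libraries where they do the work, as an engineer would, in place of code of your own. Each camera call takes 0.05 s, during which the arm holds its last target. There are 200 camera calls.

## Working session

There is one attempt and no reset: what is moved stays moved. The work goes in short steps, Python scripts to look and compute and a tool call to move; the robot and the scene stay as the last step left them, time stands still between calls to the robot, and variables do not carry over. Pictures are saved under pics/ and viewed, at most 10 in all, crops included, and the job is handed in when it is done.

Besides the shell and the picture viewer there is one more tool, called after "Request:" as name([rows], argument=value, ...), one row to a line, values as JSON. step_arm: Moves the arm, as the interface text tells. Its arguments: {"type":"object","properties":{"rows":{"type":"array","items":{"type":"array","items":{"type":"number"}}},"claw":{"type":"number"},"squeeze":{"type":"number"}},"required":["rows"]}

```bash
ls; mkdir -p pics; cat > h.py <<'E'
import numpy as np, cv2
from scipy.spatial.transform import Rotation as R
from plant import get_obs, get_image, finish_job, trace, tip_of
def grab(n):
    o=get_obs(); d=get_image(n)
    if 'world_to_cam' in d: d['c2w']=np.linalg.inv(np.array(d['world_to_cam']))
    else:
        T=np.eye(4); T[:3,:3]=R.from_rotvec(o['tool_rot']).as_matrix(); T[:3,3]=o['tcp_pos']
        d['c2w']=T@np.array(d['T_tool_cam'])
    return d
def slopes(d,px):
    K=np.array(d['intrinsics']); p=np.asarray(px,float).reshape(-1,1,2)
    return cv2.undistortPoints(p,K,np.array([d['k1'],0,0,0.]))[:,0]
def ray(d,px):
    s=slopes(d,px); v=np.c_[s[:,0],-s[:,1],-np.ones(len(s))]
    return d['c2w'][:3,3], v@d['c2w'][:3,:3].T
def onz(d,px,z):
    c,v=ray(d,px); return c+v*((z-c[2])/v[:,2])[:,None]
def cloud(d,mask=None):
    z=d['range_z']; m=(z>0) if mask is None else (mask&(z>0))
    r,c=np.nonzero(m); o,v=ray(d,np.c_[c,r]); return o+v*z[r,c][:,None]
def proj(d,P):
    P=np.atleast_2d(P); q=np.c_[P,np.ones(len(P))]@np.linalg.inv(d['c2w']).T
    x=q[:,0]/-q[:,2]; y=-q[:,1]/-q[:,2]; f=1+d['k1']*(x*x+y*y); K=d['intrinsics']
    return np.c_[K[0][0]*x*f+K[0][2],K[1][1]*y*f+K[1][2]]
E
python3 - <<'E'
from h import *
np.set_printoptions(precision=1,suppress=True)
for n in ['scene','side']:
    d=grab(n); cv2.imwrite(f'pics/{n}.png',d['img'])
    print(n,'cam',d['c2w'][:3,3], d['k1'])
    for l in ['manifold','recess','insert','nipple','coupler','coupler_lip','bottle','slidebox','jar']:
        t=tip_of(n,l)[:2]; m=trace(n,l)[:1]
        s=[(round(float(x['p']),2),np.array(x['location'])) for x in t]
        if m:
            P=cloud(d,m[0]['mask']); print(l,s,round(float(m[0]['p']),2), 'cloud med',np.median(P,0) if len(P) else None,len(P), 'max z',np.percentile(P[:,2],98) if len(P) else 0)
        else: print(l,s)
print(get_obs())
E
```

```text
pics
scene cam [1037.9 -477.1  976.7] -0.05048527460251032
manifold [(0.91, array([243.2, 189. ]))] 0.6 cloud med [578.5  51.9  35.2] 2333 max z 60.953897671582176
recess [] 0.75 cloud med [579.3  52.6  35.2] 2296 max z 61.25389874826381
insert [(0.71, array([255.8, 129.9])), (0.16, array([207.3, 300.8]))] 0.72 cloud med [474.8 251.7  14.8] 189 max z 38.24769903741482
nipple [(0.64, array([230.2, 186.8])), (0.48, array([256.8, 128.8]))] 0.59 cloud med [575.6  12.9  51.4] 195 max z 69.31939805129299
coupler [(0.62, array([131.1, 259.1]))] 0.57 cloud med [ 520.6 -275.    57.6] 270 max z 74.82717940690283
coupler_lip [(0.53, array([132.3, 258.7]))] 0.63 cloud med [ 520.1 -274.6   55.1] 303 max z 74.7774118852307
bottle [(0.88, array([335.2, 173. ])), (0.51, array([243.4, 187.1]))] 0.97 cloud med [747.1 242.   95.1] 1256 max z 171.0575636779089
slidebox [(0.59, array([307.2, 243.6]))] 0.6 cloud med [802.   27.2  35.7] 1557 max z 39.29282992700269
jar [(0.97, array([207.8, 298.9]))] 0.88 cloud med [ 719.6 -234.2   63.2] 624 max z 68.10039022803583
side cam [177.8 496.1 580.8] -0.049529763
[... 737 characters left out ...]
, (0.24, array([295.2, 159.5]))] 0.93 cloud med [716.9 269.7  92.5] 2096 max z 170.52949710173053
slidebox [(0.82, array([205.1, 189.2]))] 0.85 cloud med [783.1  49.9  35.1] 1267 max z 37.82802975203037
jar [(0.65, array([293. , 160.4]))] 0.78 cloud med [ 699.2 -213.4   42.2] 426 max z 66.12310814691773
{'time_s': 1.9, 'q': array([-1.3,  0.4,  0.1,  1.6, -0. ,  1.1, -0.1]), 'dq': array([-0., -0.,  0., -0.,  0.,  0.,  0.]), 'tau': array([ -0. , -93.6,   3.7, -45.5,  -0. ,   0. ,   0. ]), 'tcp_pos': array([261.5, 622.3, 205.5]), 'tool_rot': array([-0.6, -3.1, -0. ]), 'ft_force': array([-0.9, -0.6,  0.3]), 'ft_torque': array([ 0.1, -0. ,  0. ]), 'gripper_force': 0.0, 'width': 93.96418298324276}
```

```bash
python3 - <<'E'
from h import *
np.set_printoptions(precision=2,suppress=True)
D={n:grab(n) for n in ['scene','side']}
for n,d in D.items():
    C=cloud(d)
    for l,(lo,hi) in {'manifold':(32,39),'insert':(33,41),'coupler':(67,78)}.items():
        ms=trace(n,l)
        if not ms: continue
        P=cloud(d,cv2.dilate(ms[0]['mask'].astype(np.uint8),np.ones((5,5)))>0)
        Q=P[(P[:,2]>lo)&(P[:,2]<hi)]
        (c,s,a)=cv2.minAreaRect(Q[:,:2].astype(np.float32)); print(n,l,len(Q),'rect',np.array(c),np.array(s),a,'mean',Q.mean(0))
        if l=='insert':
            Q=P[(P[:,2]>10)&(P[:,2]<18)]; (c,s,a)=cv2.minAreaRect(Q[:,:2].astype(np.float32)); print(n,'plate',len(Q),'rect',np.array(c),np.array(s),a)
    t=[np.array(x['location']) for x in tip_of(n,'manifold')[:2]]; print('man on z0',onz(d,t,0))
    for l,z in [('insert',0),('coupler',0),('nipple',48),('recess',22),('coupler_lip',3.5)]:
        t=[np.array(x['location']) for x in tip_of(n,l)[:1]]
        if t: print(n,l,onz(d,t,z))
    np.savez(f'{n}.npz',img=d['img'],C=C)
a=cv2.resize(D['scene']['img'][90:330,70:390],(800,600)); cv2.imwrite('pics/a.png',a)
a=cv2.resize(D['side']['img'][120:360,110:430],(800,600)); cv2.imwrite('pics/b.png',a)
E
```

```text
scene manifold 1309 rect [570.29  62.25] [174.32  86.8 ] 89.54218292236328 mean [571.31  58.3   35.9 ]
scene insert 39 rect [471.38 256.37] [13.12 36.15] 51.792415618896484 mean [471.19 256.27  36.18]
scene plate 72 rect [469.23 256.96] [30.39 49.44] 53.92325210571289
scene coupler 92 rect [ 511.38 -271.62] [23.08 26.43] 57.29784393310547 mean [ 513.15 -272.63   71.44]
man on z0 [[576.38  67.66   0.  ]]
scene insert [[479.04 251.93   0.  ]]
scene coupler [[ 508.03 -269.53   -0.  ]]
scene nipple [[574.12  16.35  48.  ]]
scene recess [[566.55 104.97  22.  ]]
scene coupler_lip [[ 509.08 -272.7     3.5 ]]
side manifold 1720 rect [568.58  60.95] [172.17  86.12] 89.931884765625 mean [565.33  68.56  35.51]
side insert 131 rect [468.79 256.43] [11.89 37.02] 52.80240249633789 mean [468.18 256.87  36.19]
side plate 252 rect [468.64 256.53] [30.11 45.85] 52.481571197509766
side coupler 47 rect [ 511.27 -269.16] [20.53 23.84] 31.192934036254883 mean [ 511.23 -268.63   71.  ]
man on z0 [[570.03  57.99   0.  ]]
side insert [[468.71 256.15   0.  ]]
side coupler [[ 508.21 -276.93    0.  ]]
side nipple [[576.03  17.35  48.  ]]
side recess [[568.3  101.83  22.  ]]
side coupler_lip [[ 515.41 -285.67    3.5 ]]
```

View pics/a.png

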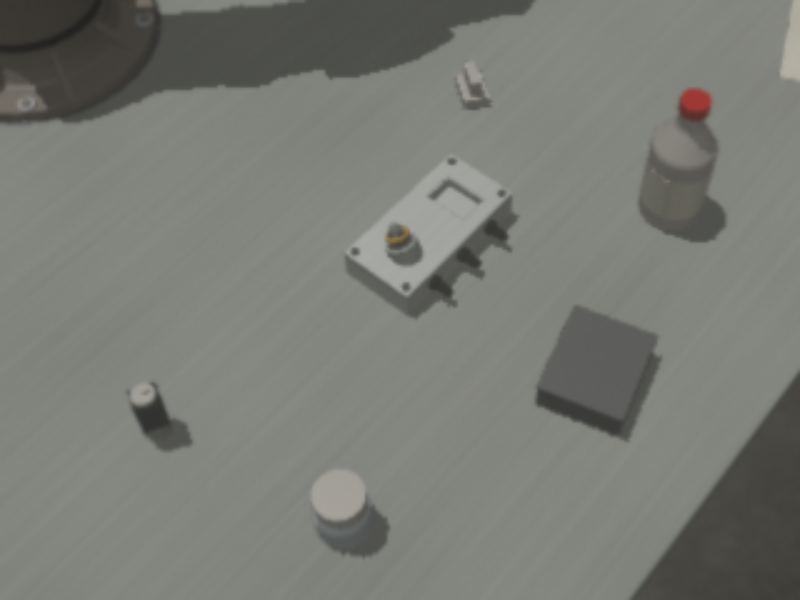

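View pics/b.png

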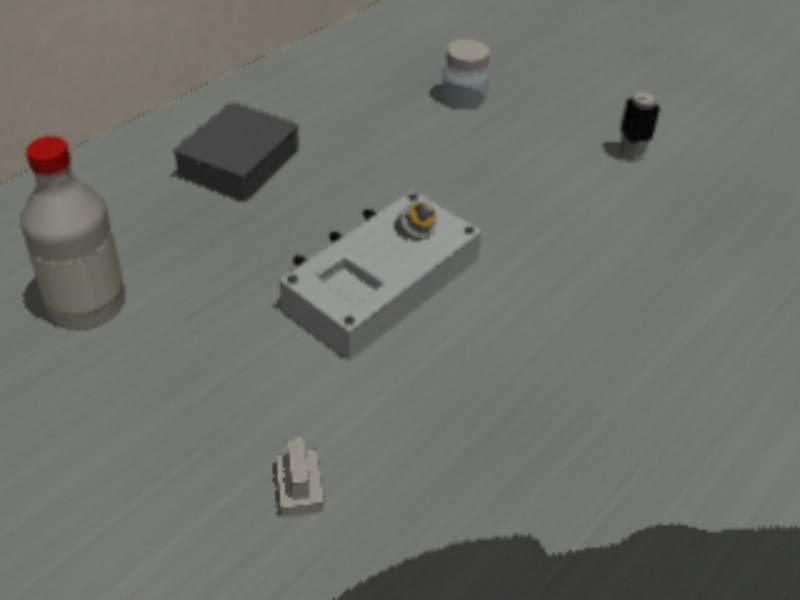

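```bash
cat >> h.py <<'E'
def down(yaw): # tool pointing down, tool y at angle yaw (rad); half turn ambiguity left to caller
    y=np.array([np.cos(yaw),np.sin(yaw),0]); z=np.array([0,0,-1.]); return np.c_[np.cross(y,z),y,z]
def plan(pos,Rt=None,o=None):
    o=o or get_obs(); Rc=R.from_rotvec(o['tool_rot']).as_matrix()
    print('shift units now-frame',np.round(Rc.T@(np.array(pos)-o['tcp_pos'])/25,2))
    if Rt is not None:
        print('  shift units target-frame',np.round(Rt.T@(np.array(pos)-o['tcp_pos'])/25,2),'turn units',np.round(np.degrees(R.from_matrix(Rc.T@Rt).as_rotvec())/5,2))
def st():
    o=get_obs(); Rc=R.from_rotvec(o['tool_rot']).as_matrix()
    print('t',o['time_s'],'tcp',np.round(o['tcp_pos'],1),'toolY',np.round(Rc[:,1],3),'toolZ',np.round(Rc[:,2],3),'F',np.round(o['ft_force'],1),'w',round(o['width'],1),'g',round(o['gripper_force'],1),'q',np.round(o['q'],2))
    return o
E
python3 - <<'E'
from h import *
st(); d=grab('wrist'); print(np.round(d['T_tool_cam'],2))
for yw in (52.3,-127.7): plan([469,256.4,150],down(np.radians(yw)))
E
```

```text
t 2.9 tcp [261.5 622.3 205.5] toolY [ 0.387  0.922 -0.   ] toolZ [-0. -0. -1.] F [ 0.3 -0.8 -0.5] w 94.1 g 0.0 q [-1.32  0.43  0.07  1.61 -0.03  1.11 -0.07]
[[ 0.0000e+00  9.7000e-01  2.5000e-01  7.4680e+01]
 [ 1.0000e+00 -0.0000e+00 -0.0000e+00 -4.0000e-02]
 [ 0.0000e+00  2.5000e-01 -9.7000e-01 -1.7955e+02]
 [ 0.0000e+00  0.0000e+00  0.0000e+00  1.0000e+00]]
shift units now-frame [-13.32 -10.27   2.22]
  shift units target-frame [-15.52  -6.5    2.22] turn units [-0.   -0.    2.98]
shift units now-frame [-13.32 -10.27   2.22]
  shift units target-frame [15.52  6.5   2.22] turn units [  0.    -0.   -33.02]
```

Request:
step_arm([
  [0, 0, 0, 0, 0, 1],
  [0, 0, 0, 0, 0, 1],
  [0, 0, 0, 0, 0, 1],
  [-1, -0.4, 0.1, 0, 0, 0],
  [-1, -0.4, 0.1, 0, 0, 0],
  [-1, -0.4, 0.1, 0, 0, 0],
  [-1, -0.4, 0.1, 0, 0, 0],
  [-1, -0.4, 0.1, 0, 0, 0],
  [-1, -0.4, 0.1, 0, 0, 0],
  [-1, -0.4, 0.1, 0, 0, 0],
  [-1, -0.4, 0.1, 0, 0, 0],
  [-1, -0.4, 0.1, 0, 0, 0],
])

```text
time_s: 4.15
tcp_pos: [384.6, 412.3, 183.0]
tool_rot: [1.017, 2.972, 0.0]
ft_force: [0.3, -1.0, -0.2]
width: 93.9
gripper_force: 0.0
```

Request:
step_arm([
  [-1, -0.5, 0.2, 0, 0, 0],
  [-1, -0.5, 0.2, 0, 0, 0],
  [-1, -0.5, 0.2, 0, 0, 0],
  [-1, -0.5, 0.2, 0, 0, 0],
  [-1, -0.5, 0.2, 0, 0, 0],
  [-1, -0.4, 0.2, 0, 0, 0],
  [-0.5, 0, 0, 0, 0, 0],
  [0, 0, 0, 0, 0, 0],
  [0, 0, 0, 0, 0, 0],
])

```text
time_s: 5.05
tcp_pos: [467.9, 257.4, 153.1]
tool_rot: [-1.017, -2.972, -0.001]
ft_force: [-0.9, 0.4, -0.4]
width: 94.4
gripper_force: 0.0
```

```bash
cat > look.py <<'E'
from h import *
np.set_printoptions(precision=2,suppress=True)
o=st(); d=grab('wrist'); C=cloud(d); 
np.savez('w.npz',C=C,c2w=d['c2w'])
m=trace('wrist','insert'); 
if m:
    P=cloud(d,cv2.dilate(m[0]['mask'].astype(np.uint8),np.ones((7,7)))>0)
    for n,lo,hi in (('fin',33,40),('plate',10,18)):
        Q=P[(P[:,2]>lo)&(P[:,2]<hi)]
        if len(Q)>5: (c,s,a)=cv2.minAreaRect(Q[:,:2].astype(np.float32)); print(n,len(Q),np.array(c),np.array(s),a,np.median(Q[:,2]))
print([(x['p'],onz(d,[x['location']],0)) for x in tip_of('wrist','insert')[:1]])
plan([469,256.4,20],down(np.radians(52.3)))
E
python3 look.py
```

```text
t 5.05 tcp [467.9 257.4 153.1] toolY [0.61 0.79 0.  ] toolZ [-0.  0. -1.] F [-0.9  0.4 -0.4] w 94.4 g 0.0 q [-0.86  0.26  0.28  1.99 -0.09  0.91  0.38]
fin 350 [467.84 257.34] [11.93 35.67] 54.09517288208008 36.27712620076289
plate 583 [467.56 257.05] [29.53 44.15] 52.92805099487305 14.354262479530576
[(0.93, array([[465.34, 258.16,   0.  ]]))]
shift units now-frame [-0.08 -0.    5.32]
  shift units target-frame [-0.08 -0.    5.32] turn units [ 0. -0.  0.]
```

Request:
step_arm([
  [0, 0, 1, 0, 0, 0.15],
  [0, 0, 1, 0, 0, 0],
  [0, 0, 1, 0, 0, 0],
  [0, 0, 1, 0, 0, 0],
  [0, 0, 1, 0, 0, 0],
  [0, 0, 0.4, 0, 0, 0],
  [0, 0, 0, 0, 0, 0],
])

```text
time_s: 5.9
tcp_pos: [467.2, 256.4, 17.1]
tool_rot: [-1.035, -2.965, 0.003]
ft_force: [0.2, 0.4, 0.3]
width: 93.9
gripper_force: 0.0
```

Request:
step_arm([
  [0, 0, 0, 0, 0, 0],
  [0, 0, 0, 0, 0, 0],
  [0, 0, 0, 0, 0, 0],
  [0, 0, 0, 0, 0, 0],
  [0, 0, 0, 0, 0, 0],
  [0, 0, 0, 0, 0, 0],
  [0, 0, 0, 0, 0, 0],
  [0, 0, 0, 0, 0, 0],
], claw=0, squeeze=40)

```text
time_s: 6.7
tcp_pos: [468.1, 256.3, 18.0]
tool_rot: [-1.037, -2.965, 0.0]
ft_force: [0.2, -0.6, 0.6]
width: 33.4
gripper_force: 0.0
```

Still closing.

Request:
step_arm([
  [0, 0, 0, 0, 0, 0],
  [0, 0, 0, 0, 0, 0],
  [0, 0, 0, 0, 0, 0],
  [0, 0, 0, 0, 0, 0],
  [0, 0, 0, 0, 0, 0],
])

```text
time_s: 7.2
tcp_pos: [468.1, 256.4, 18.0]
tool_rot: [-1.037, -2.966, 0.0]
ft_force: [0.7, 1.0, -0.4]
width: 11.7
gripper_force: 40.0
```

```bash
python3 - <<'E'
from h import *
st(); plan([569.5,103.5,130],down(np.pi/2))
E
```

```text
t 7.2 tcp [468.1 256.4  18. ] toolY [ 0.623  0.782 -0.   ] toolZ [-0. -0. -1.] F [ 0.7  1.  -0.4] w 11.7 g 40.0 q [-0.81  0.46  0.23  2.08 -0.18  0.62  0.44]
shift units now-frame [-6.98 -2.26 -4.48]
  shift units target-frame [-4.06 -6.11 -4.48] turn units [-0.   -0.   -7.71]
```

Request:
step_arm([
  [0, 0, -1, 0, 0, 0],
  [0, 0, -1, 0, 0, -0.9],
  [0, 0, -1, 0, 0, -0.9],
  [0, 0, -1, 0, 0, -1],
  [0, 0, -0.5, 0, 0, -1],
  [0, 0, 0, 0, 0, -1],
  [0, 0, 0, 0, 0, -1],
  [0, 0, 0, 0, 0, -1],
  [0, 0, 0, 0, 0, -0.9],
  [-0.7, -1, 0, 0, 0, 0],
  [-0.7, -1, 0, 0, 0, 0],
  [-0.7, -1, 0, 0, 0, 0],
])

```text
time_s: 8.4
tcp_pos: [521.0, 180.4, 130.5]
tool_rot: [-0.0, -3.142, 0.0]
ft_force: [0.0, 0.4, -0.3]
width: 11.9
gripper_force: 40.0
```

Request:
step_arm([
  [-0.7, -1, 0, 0, 0, 0],
  [-0.7, -1, 0, 0, 0, 0],
  [-0.5, -1, 0, 0, 0, 0],
  [0, -0.1, 0, 0, 0, 0],
  [0, 0, 0, 0, 0, 0],
  [0, 0, 0, 0, 0, 0],
])

```text
time_s: 9.0
tcp_pos: [567.4, 104.8, 130.3]
tool_rot: [0.0, -3.141, -0.001]
ft_force: [-1.0, 0.4, -0.7]
width: 11.6
gripper_force: 40.0
```

```bash
cat > look2.py <<'E'
from h import *
np.set_printoptions(precision=2,suppress=True)
o=st(); d=grab('wrist'); C=cloud(d); np.savez('w2.npz',C=C,c2w=d['c2w'],img=d['img'],z=d['range_z'])
cv2.imwrite('pics/w2.png',d['img'])
for l,z in (('recess',22),('nipple',48),('manifold',0)):
    print(l,[(round(float(x['p']),2),onz(d,[x['location']],z)) for x in tip_of('wrist',l)[:1]])
Q=C[(C[:,0]>530)&(C[:,0]<610)&(C[:,1]>70)&(C[:,1]<135)]
F=Q[(Q[:,2]>19)&(Q[:,2]<25)]
if len(F)>5: print('floor',len(F),F.min(0),F.max(0),cv2.minAreaRect(F[:,:2].astype(np.float32)))
E
python3 look2.py
```

```text
t 9.0 tcp [567.4 104.8 130.3] toolY [-0.  1.  0.] toolZ [-0.  0. -1.] F [-1.   0.4 -0.7] w 11.6 g 40.0 q [-0.47  0.35  0.21  1.91 -0.09  0.89  1.36]
recess [(0.87, array([[568.63, 104.98,  22.  ]]))]
nipple [(0.81, array([[565.27,  18.26,  48.  ]]))]
manifold [(0.94, array([[569.68,  60.32,   0.  ]]))]
floor 621 [546.86  87.56  20.45] [568.02 120.35  24.4 ] ((557.4444580078125, 103.95521545410156), (21.108251571655273, 32.8381233215332), 0.13353151082992554)
```

View pics/w2.png

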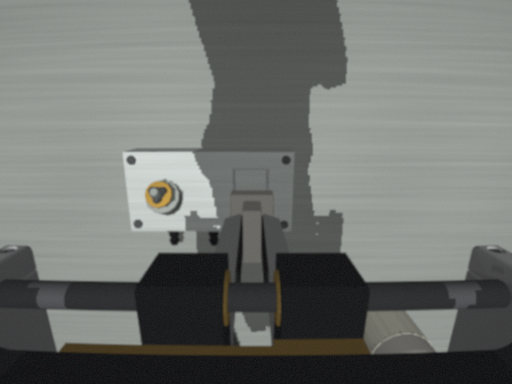

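```bash
python3 - <<'E'
import numpy as np
np.set_printoptions(precision=2,suppress=True)
C=np.load('w2.npz')['C']
Q=C[(abs(C[:,0]-567)<35)&(abs(C[:,1]-105)<25)&(C[:,2]>105)&(C[:,2]<128)]
print('insert',len(Q),Q.min(0),Q.max(0),np.percentile(Q,[2,98],0))
for z in range(108,160,4):
    q=C[(abs(C[:,0]-567)<40)&(abs(C[:,1]-105)<25)&(abs(C[:,2]-z)<2)]
    if len(q): print(z,len(q),q.min(0)[:2],q.max(0)[:2])
T=C[(C[:,2]>33)&(C[:,2]<39)&(C[:,0]>500)&(C[:,0]<640)]
print('top',T.min(0),T.max(0),np.median(T[:,2]))
# -x edge yaw
for a,b in ((-20,20),(20,60),(60,100),(100,140)):
    t=T[(T[:,1]>a)&(T[:,1]<b)]; print(a,np.percentile(t[:,0],[0.3,1]), np.percentile(t[:,0],99.7))
E
```

```text
insert 820 [544.14  90.08 113.18] [560.42 120.21 127.99] [[544.38  90.44 113.9 ]
 [558.65 119.48 127.72]]
112 20 [544.61  90.22] [545.45 118.7 ]
116 58 [544.24  91.26] [544.9  119.26]
120 53 [544.27  90.54] [545.02 119.73]
124 164 [544.14  90.08] [560.42 120.21]
128 545 [544.23  90.28] [559.49 120.02]
132 50 [548.05  94.76] [558.52 116.28]
136 81 [548.36  90.39] [558.76 120.06]
140 103 [548.3   87.51] [558.63 122.88]
144 120 [548.18  87.72] [559.   122.66]
148 1083 [548.27  87.3 ] [585.15 123.03]
152 148 [550.16  87.81] [582.55 122.55]
156 119 [556.24  87.54] [573.78 122.87]
top [525.43 -23.8   33.  ] [610.75 147.11  38.91] 36.31387598817395
-20 [525.63 526.19] 610.2776052531156
20 [526.32 526.44] 610.2853005131482
60 [526.38 526.48] 610.0638077632689
100 [526.39 526.44] 607.8332018792707
```

Request:
step_arm([
  [-0.08, -0.05, 0.5, 0, 0, 0],
  [0, 0, 1, 0, 0, 0],
  [0, 0, 1, 0, 0, 0],
  [0, 0, 0.3, 0, 0, 0],
  [0, 0, 0, 0, 0, 0],
  [0, 0, 0.1, 0, 0, 0],
  [0, 0, 0.1, 0, 0, 0],
  [0, 0, 0.1, 0, 0, 0],
  [0, 0, 0.1, 0, 0, 0],
  [0, 0, 0, 0, 0, 0],
])

```text
time_s: 10.2
tcp_pos: [569.9, 102.5, 50.4]
tool_rot: [-0.001, -3.141, -0.0]
ft_force: [-0.5, 0.7, -0.1]
width: 11.6
gripper_force: 40.0
```

Request:
step_arm([
  [0, 0, 0.1, 0, 0, 0],
  [0, 0, 0.1, 0, 0, 0],
  [0, 0, 0.1, 0, 0, 0],
  [0, 0, 0.1, 0, 0, 0],
  [0, 0, 0, 0, 0, 0],
])

```text
time_s: 10.7
tcp_pos: [569.9, 102.5, 40.2]
tool_rot: [-0.001, -3.141, 0.0]
ft_force: [-0.5, -0.8, -0.7]
width: 11.5
gripper_force: 40.0
```

Request:
step_arm([
  [0, 0, 0.05, 0, 0, 0],
  [0, 0, 0.05, 0, 0, 0],
  [0, 0, 0.05, 0, 0, 0],
  [0, 0, 0, 0, 0, 0],
])

```text
time_s: 11.1
tcp_pos: [570.8, 102.6, 39.2]
tool_rot: [0.002, 3.14, 0.002]
ft_force: [-13.9, -3.6, 45.3]
width: 11.7
gripper_force: 40.0
```

Request:
step_arm([
  [0, 0, 0, 0, 0, 0],
  [0, 0, 0, 0, 0, 0],
  [0, 0, -0.04, 0, 0, 0],
])

```text
time_s: 11.4
tcp_pos: [570.7, 102.5, 39.4]
tool_rot: [0.002, 3.14, 0.001]
ft_force: [-2.3, -0.4, 9.0]
width: 11.9
gripper_force: 40.0
```

Request:
step_arm([
  [0, 0, 0, 0, 0, 0],
  [0, 0, 0, 0, 0, 0],
  [0, 0, 0, 0, 0, 0],
  [0, 0, 0, 0, 0, 0],
], claw=50)

```text
time_s: 11.8
tcp_pos: [569.9, 102.5, 37.5]
tool_rot: [-0.001, -3.141, 0.0]
ft_force: [0.9, -0.2, -0.4]
width: 40.5
gripper_force: 0.0
```

Request:
step_arm([
  [0, 0, -1, 0, 0, 0],
  [0, 0, -1, 0, 0, 0],
  [0, 0, -1, 0, 0, 0],
  [0, 0, -1, 0, 0, 0],
  [0, 0, -0.5, 0, 0, 0],
  [0, 0, 0, 0, 0, 0],
])

```text
time_s: 12.4
tcp_pos: [570.8, 102.7, 151.5]
tool_rot: [0.001, 3.139, 0.001]
ft_force: [-0.9, -0.5, 0.1]
width: 50.0
gripper_force: 0.0
```

```bash
python3 - <<'E'
from h import *
np.set_printoptions(precision=2,suppress=True)
o=st(); d=grab('wrist'); C=cloud(d); np.savez('w3.npz',C=C,img=d['img'],z=d['range_z'],c2w=d['c2w'])
cv2.imwrite('pics/w3.png',d['img'])
Q=C[(abs(C[:,0]-570)<24)&(abs(C[:,1]-104)<17)]
f=Q[Q[:,2]>54]; print('fin',len(f),f.min(0),f.max(0),np.median(f[:,2]))
p=Q[(Q[:,2]<45)]; print('plate',np.percentile(p,[2,50,98],0))
n=trace('wrist','nipple')
for l,z in (('nipple',48),('recess',22)): print(l,[(round(float(x['p']),2),onz(d,[x['location']],z)) for x in tip_of('wrist',l)[:1]])
plan([511,-270,170],down(np.pi/2))
E
```

```text
t 12.4 tcp [570.8 102.7 151.5] toolY [0. 1. 0.] toolZ [ 0.  0. -1.] F [-0.9 -0.5  0.1] w 50.0 g 0.0 q [-0.47  0.33  0.22  1.89 -0.09  0.93  1.36]
fin 5419 [546.    87.01  56.22] [586.87 120.99 289.11] 282.8138542296043
plate [[546.82  87.21  21.62]
 [566.32 106.97  36.04]
 [593.07 120.32  37.93]]
nipple [(0.79, array([[566.89,  16.58,  48.  ]]))]
recess [(0.78, array([[566.46, 103.44,  22.  ]]))]
shift units now-frame [  2.32 -14.9   -0.83]
  shift units target-frame [  2.33 -14.9   -0.85] turn units [-0.01 -0.02 -0.01]
```

View pics/w3.png

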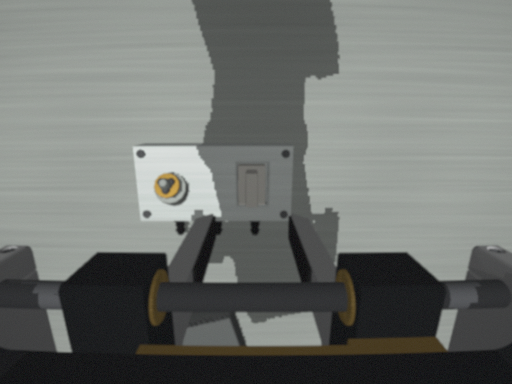

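Request:
step_arm([
  [0.1, -1, -0.1, 0, 0, 0],
  [0.2, -1, -0.1, 0, 0, 0],
  [0.2, -1, -0.1, 0, 0, 0],
  [0.2, -1, -0.1, 0, 0, 0],
  [0.2, -1, -0.1, 0, 0, 0],
  [0.2, -1, -0.1, 0, 0, 0],
  [0.2, -1, -0.1, 0, 0, 0],
  [0.2, -1, -0.1, 0, 0, 0],
  [0.2, -1, 0, 0, 0, 0],
  [0.2, -1, 0, 0, 0, 0],
  [0.2, -1, 0, 0, 0, 0],
  [0.2, -1, 0, 0, 0, 0],
], claw=64)

```text
time_s: 13.8
tcp_pos: [511.5, -198.3, 169.1]
tool_rot: [-0.001, -3.14, -0.0]
ft_force: [-0.2, -0.0, -0.7]
width: 64.3
gripper_force: 0.0
```

Request:
step_arm([
  [0, -1, 0, 0, 0, 0],
  [0, -1, 0, 0, 0, 0],
  [0, -0.9, 0, 0, 0, 0],
  [0, 0, 0, 0, 0, 0],
  [0, 0, 0, 0, 0, 0],
])

```text
time_s: 14.3
tcp_pos: [511.6, -269.9, 169.2]
tool_rot: [-0.003, -3.14, -0.001]
ft_force: [0.5, 0.4, -0.1]
width: 63.8
gripper_force: 0.0
```

```bash
python3 - <<'E'
from h import *
np.set_printoptions(precision=2,suppress=True)
o=st(); d=grab('wrist'); C=cloud(d); np.savez('w4.npz',C=C,img=d['img'],c2w=d['c2w'])
cv2.imwrite('pics/w4.png',cv2.resize(d['img'][80:320,100:420],(640,480)))
Q=C[(abs(C[:,0]-511)<40)&(abs(C[:,1]+270)<40)]
for lo,hi in ((64,68.5),(69,76),(26,62),(2,22)):
    q=Q[(Q[:,2]>lo)&(Q[:,2]<hi)]
    if len(q)>4: c,s,a=cv2.minAreaRect(q[:,:2].astype(np.float32)); print(lo,hi,len(q),np.array(c),np.array(s),a,q.min(0),q.max(0),np.median(q[:,2]))
for l,z in (('coupler',0),('coupler_lip',3.5)): print(l,[(round(float(x['p']),2),onz(d,[x['location']],z)) for x in tip_of('wrist',l)[:1]])
W=np.load('w3.npz'); K=W['C']
F=K[(K[:,2]>52)&(K[:,2]<63)&(abs(K[:,1]-104)<20)&(abs(K[:,0]-569)<30)]; print('fin',len(F),F.min(0),F.max(0),np.median(F[:,2]))
P=K[(abs(abs(K[:,1]-103.5)-11)<2.5)&(abs(K[:,0]-569)<18)&(K[:,2]<50)]; print('plate z',np.percentile(P[:,2],[5,50,95]))
T=K[(abs(K[:,1]-60)<15)&(abs(K[:,0]-569)<30)&(K[:,2]<50)]; print('top z',np.median(T[:,2]))
E
```

```text
t 14.3 tcp [ 511.6 -269.9  169.2] toolY [0. 1. 0.] toolZ [-0.  0. -1.] F [ 0.5  0.4 -0.1] w 63.8 g 0.0 q [ 0.06  0.32  0.39  1.88 -0.15  0.97  2.08]
64 68.5 174 [ 510.54 -271.15] [25.82 25.84] 63.10790252685547 [ 494.62 -286.9    64.02] [ 526.27 -255.24   68.37] 65.79793756965447
69 76 399 [ 510.34 -271.  ] [22.71 22.89] 89.59666442871094 [ 498.89 -282.38   69.25] [ 521.8  -259.65   74.25] 72.39764303636736
26 62 162 [ 501.85 -273.46] [16.59 34.38] 15.865030288696289 [ 493.99 -287.73   26.48] [ 514.53 -254.66   61.9 ] 45.375686410210164
2 22 80 [ 511.36 -271.95] [77.59 75.32] 88.31179809570312 [ 473.15 -309.78    2.01] [ 550.01 -232.45   21.42] 2.577550639262512
coupler [(0.88, array([[ 510.23, -270.21,    0.  ]]))]
coupler_lip [(0.7, array([[ 510.67, -270.71,    3.5 ]]))]
fin 417 [550.98  97.51  52.02] [586.87 108.86  60.43] 58.304025316739
plate z [35.31 36.36 37.45]
top z 36.353127929820516
```

View pics/w4.png

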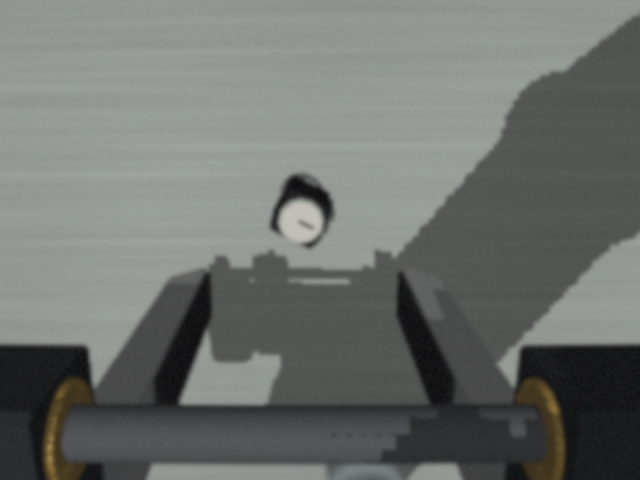

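Request:
step_arm([
  [0.05, -0.05, 0.5, 0, 0, 0.9],
  [0, 0, 0.5, 0, 0, 0.9],
  [0, 0, 0.5, 0, 0, 0.9],
  [0, 0, 0, 0, 0, 0.9],
  [0, 0, 0, 0, 0, 0.9],
  [0, 0, 0, 0, 0, 0.9],
  [0, 0, 1, 0, 0, 0],
  [0, 0, 1, 0, 0, 0],
  [0, 0, 1, 0, 0, 0],
  [0, 0, 1, 0, 0, 0],
  [0, 0, 0, 0, 0, 0],
])

```text
time_s: 15.55
tcp_pos: [509.4, -269.4, 30.1]
tool_rot: [-0.731, -3.051, -0.001]
ft_force: [0.3, 0.7, -0.6]
width: 64.1
gripper_force: 0.0
```

Request:
step_arm([
  [0, 0, 0, 0, 0, 0],
  [0, 0, 0, 0, 0, 0],
  [0, 0, 0, 0, 0, 0],
  [0, 0, 0, 0, 0, 0],
  [0, 0, 0, 0, 0, 0],
  [0, 0, 0, 0, 0, 0],
  [0, 0, 0, 0, 0, 0],
  [0, 0, 0, 0, 0, 0],
  [0, 0, 0, 0, 0, 0],
], claw=0, squeeze=60)

```text
time_s: 16.45
tcp_pos: [511.2, -271.2, 33.1]
tool_rot: [0.734, 3.054, 0.0]
ft_force: [-0.3, 0.3, 6.4]
width: 25.6
gripper_force: 60.0
```

```bash
python3 - <<'E'
from h import *
np.set_printoptions(precision=2,suppress=True)
st()
K=np.load('w3.npz')['C']
n=K[(abs(K[:,1]-16.5)<25)&(abs(K[:,0]-566)<30)&(K[:,2]>40)&(K[:,2]<90)]
print(len(n),n.min(0),n.max(0))
# frame along the tilted axis
a=np.array([-np.sin(.44),0,np.cos(.44)]); u=np.array([np.cos(.44),0,np.sin(.44)])
o=np.array([568.5,16.5,48]); h=(n-o)@a; U=(n-o)@u; V=n[:,1]-o[1]
for lo in np.arange(-8,28,2):
    m=(h>=lo)&(h<lo+2)
    if m.sum()>5: print(lo,m.sum(),'u',U[m].min(),U[m].max(),'v',V[m].min(),V[m].max())
plan([560,16.5,150],down(np.pi/2))
E
```

```text
t 16.45 tcp [ 511.2 -271.2   33.1] toolY [0.46 0.89 0.  ] toolZ [ 0. -0. -1.] F [-0.3  0.3  6.4] w 25.6 g 60.0 q [ 0.05  0.52  0.41  1.98 -0.31  0.71  1.76]
848 [551.51   1.68  40.14] [590.31  33.45  72.64]
-8 14 u 3.667696152925148 16.571620865138488 v -1.286084873502645 16.57487991980645
-6 21 u -3.6304253206372605 16.75861938723561 v -5.342357366821901 16.801641319021428
-4 10 u -6.817046039693949 16.021046057461476 v 3.1302093175187053 16.323064470231458
-2 83 u -16.95154602318526 16.32763222310738 v -14.819773917439733 16.77598283412277
0 201 u -16.626916267479164 16.533090674720043 v -14.457708292423888 16.880669092242684
2 8 u -6.402253535590969 14.542104462726835 v -3.9948495530574917 16.339688319805177
10 72 u -12.967683874560658 11.865338359746854 v -10.73834129706509 12.208580695093858
12 227 u -12.755657425251144 12.929674544298862 v -11.747813927237601 12.732738309467763
14 21 u -8.12969914662813 11.226854051478066 v -10.331204742631769 8.046791514407985
16 48 u -6.380504502520563 8.631018176501632 v -6.528598034431525 8.731520193857094
18 36 u -5.22673589672559 7.101540460121957 v -5.5259734124195745 6.175887922153208
20 20 u -4.693375300431024 4.564578502960905 v -2.4215489544132254 5.251845421102061
22 28 u -3.9405441706327347 4.610543343858827 v -3.4954748516024097 4.51187322226572
24 26 u -2.8596660080160703 4.001509596269341 v -1.9912585107804972 4.122035965423223
shift units now-frame [ 3.49 11.14 -4.68]
  shift units target-frame [-1.95 11.51 -4.68] turn units [ 0.    0.01 -5.41]
```

Request:
step_arm([
  [0, 0, -1, 0, 0, 0],
  [0, 0, -1, 0, 0, -0.9],
  [0, 0, -1, 0, 0, -0.9],
  [0, 0, -1, 0, 0, -0.9],
  [0, 0, 0, 0, 0, -0.9],
  [0, 0, 0, 0, 0, -0.9],
  [0, 0, 0, 0, 0, -0.9],
  [-0.1, 1, 0, 0, 0, 0],
  [-0.1, 1, 0, 0, 0, 0],
  [-0.1, 1, 0, 0, 0, 0],
  [-0.1, 1, 0, 0, 0, 0],
  [-0.1, 1, 0, 0, 0, 0],
])

```text
time_s: 17.65
tcp_pos: [523.2, -145.2, 132.5]
tool_rot: [-0.001, -3.141, -0.0]
ft_force: [0.1, -0.6, -2.4]
width: 25.6
gripper_force: 60.0
```

Request:
step_arm([
  [-0.1, 1, 0, 0, 0, 0],
  [-0.1, 1, 0, 0, 0, 0],
  [-0.1, 1, 0, 0, 0, 0],
  [-0.1, 1, 0, 0, 0, 0],
  [-0.1, 1, 0, 0, 0, 0],
  [-0.1, 1, 0, 0, 0, 0],
  [0, 0.5, 0, 0, -0.5, 0],
  [0, 0, 0, 0, -1, 0],
  [0, 0, 0, 0, -1, 0],
  [0, 0, 0, 0, -1, 0],
  [0, 0, 0, 0, -1, 0],
  [0, 0, 0, 0, -0.54, 0],
])

```text
time_s: 18.85
tcp_pos: [537.0, 16.3, 132.2]
tool_rot: [0.001, 2.7, 0.001]
ft_force: [-0.8, -0.6, -3.1]
width: 25.7
gripper_force: 60.0
```

Request:
step_arm([
  [0, 0, 0, 0, 0, 0],
  [0, 0, 0, 0, 0, 0],
])

```text
time_s: 19.05
tcp_pos: [538.7, 16.5, 132.8]
tool_rot: [0.001, 2.703, -0.0]
ft_force: [0.8, -0.0, -2.5]
width: 25.3
gripper_force: 60.0
```

```bash
cat > chk.py <<'E'
from h import *
np.set_printoptions(precision=2,suppress=True)
st(); a=np.array([-np.sin(.44),0,np.cos(.44)]); u=np.array([np.cos(.44),0,np.sin(.44)]); O=np.array([568.4,16.7,48])
d=grab('wrist'); C=cloud(d); cv2.imwrite('pics/w5.png',d['img']); np.savez('w5.npz',C=C)
ps=[];zs=[]
for i in range(4):
    o=get_obs(); ps.append(o['tcp_pos']); zs.append(R.from_rotvec(o['tool_rot']).as_matrix()); get_image('scene') if i<3 else 0
p=np.mean(ps,0); z=zs[-1]; print('tcp mean',p,'toolZ',z[:,2],'angle',np.arccos(-z[:,2]@a),'toolY',z[:,1])
m=p+32*z[:,2]; print('mouth h,u,v',(m-O)@a,(m-O)@u,m[1]-O[1])
# coupler from the depth: points along tool axis
q=C-p; hz=q@z[:,2]; X=q@z[:,0]; Y=q@z[:,1]
for lo in range(-38,36,4):
    k=(hz>=lo)&(hz<lo+4)&(abs(X)<22)&(abs(Y)<22)
    if k.sum()>3: print('along',lo,k.sum(),'X',X[k].min(),X[k].max(),'Y',Y[k].min(),Y[k].max())
E
python3 chk.py
```

```text
t 19.05 tcp [538.7  16.5 132.8] toolY [ 0.  1. -0.] toolZ [ 0.42 -0.   -0.91] F [ 0.8 -0.  -2.5] w 25.3 g 60.0 q [-0.52  0.09  0.33  2.34  0.2   0.29  1.19]
tcp mean [539.28  16.31 132.95] toolZ [ 0.43 -0.   -0.91] angle 0.0009745552618494748 toolY [ 0.  1. -0.]
mouth h,u,v 57.26416812240196 9.823367198088992 -0.41798720951251767
along -38 309 X -8.835674974513303 12.981811704467747 Y -21.904767022543634 21.800662691145952
along -34 581 X -11.91931204038488 14.164529389561517 Y -21.993945049432426 21.76966194670616
along -30 194 X 9.084225922898641 14.2369458778628 Y -21.910743907074337 21.906198430454182
along -26 173 X 9.083822396413206 14.462169930652232 Y -21.935967384000016 21.92606347582144
along -22 169 X 9.109564364511968 14.286679607023089 Y -21.795905522366564 21.939794488973305
along -18 159 X 9.425566945122984 14.118015450426688 Y -21.835824802755425 21.929025410980913
along -14 148 X 9.11731232933954 14.274064455212029 Y -21.687004770407206 21.675725439902294
along -10 126 X 8.972672323641147 14.12752249131684 Y -21.86033151920403 21.86785266362138
along -6 111 X 9.34837
[... 178 characters left out ...]
51708980564457 14.19693352911973 Y -12.244203958698057 13.556318624615184
along 6 38 X 12.624035930047405 14.7663015918148 Y -8.18648040877855 12.951553542005458
along 10 36 X 11.631539710788772 14.817563102716548 Y -7.78770747526026 9.0393903470533
along 14 45 X 10.34218908973837 14.56303968985448 Y -9.452682623998177 9.891446143453118
along 18 36 X 9.921972726123245 14.703267567362131 Y -9.62485513475271 10.889479284097133
along 22 42 X 8.38584701938213 14.528083953228379 Y -10.520322085758497 11.786519306814785
along 26 20 X 7.292583597701193 14.08972411128169 Y -10.833840764884373 9.694790079591131
along 30 23 X 5.524564531316057 13.699761410064678 Y -11.79099663169962 13.075175747607327
```

View pics/w5.png

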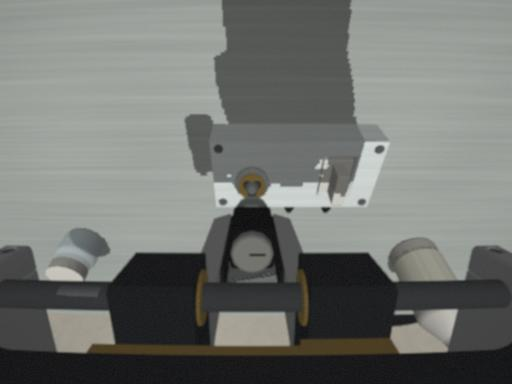

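```bash
python3 - <<'E'
import numpy as np
np.set_printoptions(precision=2,suppress=True)
for f in ('w3','w5'):
    K=np.load(f+'.npz')['C']
    a=np.array([-np.sin(.44),0,np.cos(.44)]); u=np.array([np.cos(.44),0,np.sin(.44)]); o=np.array([568.4,16.7,48])
    n=K[(abs(K[:,1]-16.5)<25)&(abs(K[:,0]-566)<30)&(K[:,2]>40)&(K[:,2]<90)]
    h=(n-o)@a; U=(n-o)@u; V=n[:,1]-o[1]; r=np.hypot(U,V)
    print(f,'collar h',np.median(h[(r<12)&(r>9.8)&(h>8)]),'boss h',np.median(h[(r>14)&(r<16.5)&(h>-4)&(h<4)]))
    for lo in (-3,9,11,13,16,18,20,22,24):
        m=(h>=lo)&(h<lo+2)&(r<19)
        if m.sum()>5: print(lo,m.sum(),'u',U[m].min(),U[m].max(),'v',V[m].min(),V[m].max())
    T=K[(K[:,2]>33)&(K[:,2]<39)&(K[:,0]>500)&(K[:,0]<640)&(K[:,1]<150)&(K[:,1]>-60)]; print(np.percentile(T,[.2,50,99.8],0))
E
```

```text
w3 collar h 12.486444956900366 boss h 0.3827922064484047
-3 20 u -9.462474724370209 16.290445056028638 v -14.020669524495542 16.189159327328216
9 13 u -9.971966204241564 12.64836858418246 v -8.075790765123738 12.003798409882325
11 231 u -12.87720870823864 13.02014971062088 v -11.9478139272376 12.532738309467764
13 72 u -12.42844516050733 12.165129357325897 v -10.57265135810449 11.59335380552088
16 48 u -6.290029336198546 8.72149334282365 v -6.728598034431524 8.531520193857094
18 36 u -5.136260730403573 7.1920156264439745 v -5.725973412419574 5.975887922153209
20 22 u -4.602900134109007 4.701018510180844 v -2.6215489544132247 5.051845421102062
22 27 u -3.8500690043107175 4.091984762591358 v -3.695474851602409 4.311873222265721
24 25 u -2.769190841694053 3.2828169228544244 v -2.1912585107804965 3.9220359654232233
[[526.1  -22.83  33.65]
 [562.94  64.51  36.34]
 [609.56 146.42  38.73]]
w5 collar h 12.439133592557846 boss h 0.48024573325959385
-3 6 u -15.19481085830755 1.0393422036011202 v -13.313770322261716 16.64128232548836
9 9 u -12.499148081230476 -0.7784966384858508 v -10.826687950698958 10.202032464230292
11 230 u -12.943010441518336 9.905306162883985 v -11.752880439241602 12.194881658837204
13 69 u -13.06558713116652 9.453377941992779 v -11.651399302756555 12.09626195738802
16 54 u -7.323400825454009 7.247027258623755 v -7.752192370030482 8.159326136673517
18 35 u -5.88371514599975 6.911366616684303 v -6.778926604976533 7.1825237818652425
20 31 u -5.322615715175956 4.424155716166177 v -4.8754742045204935 5.2872494924424025
22 28 u -4.070774268395237 3.8308363698892576 v -3.9262255931709618 4.3453111033665195
24 41 u -4.252510217899224 3.3550723627004544 v -2.9867276185119955 3.4041660491747834
[[525.32 -22.94  33.16]
 [554.57  63.64  36.37]
 [609.45 146.72  38.62]]
```

Request:
step_arm([
  [0.36, 0, 0, 0, 0, 0],
  [0, 0, 0.6, 0, 0, 0],
  [0, 0, 0.6, 0, 0, 0],
  [0, 0, 0, 0, 0, 0],
  [0, 0, 0.12, 0, 0, 0],
  [0, 0, 0.12, 0, 0, 0],
  [0, 0, 0, 0, 0, 0],
])

```text
time_s: 19.95
tcp_pos: [545.9, 16.3, 96.5]
tool_rot: [0.001, 2.702, -0.0]
ft_force: [-0.6, -0.3, -3.4]
width: 25.4
gripper_force: 60.0
```

```bash
python3 chk.py | head -8
```

```text
t 19.95 tcp [545.9  16.3  96.5] toolY [0. 1. 0.] toolZ [ 0.43 -0.   -0.91] F [-0.6 -0.3 -3.4] w 25.4 g 60.0 q [-0.48  0.18  0.3   2.36  0.17  0.18  1.21]
tcp mean [545.87  16.3   96.61] toolZ [ 0.43 -0.   -0.9 ] angle 0.00030432973601865276 toolY [0. 1. 0.]
mouth h,u,v 21.579787885395174 0.32540167168944123 -0.40783309638379706
along -38 281 X -10.097079805142158 13.164234055667709 Y -21.9525753301008 21.994443436433226
along -34 618 X -11.990493646877706 13.745444417200323 Y -21.732313415186624 21.755288995357116
along -30 191 X 8.808368022022332 13.754667213229157 Y -21.98019383397754 21.685277041836144
along -26 172 X 8.480237151625882 13.590124220991166 Y -21.523416746165424 21.90644462358359
along -22 162 X 8.57768226235394 13.610967188269873 Y -21.78608431926149 21.79076979025671
```

Request:
step_arm([
  [-0.04, 0.02, 0, 0, 0.35, 0],
  [-0.04, 0, 0, 0, 0.35, 0],
  [0, 0, 0.06, 0, 0, 0],
  [0, 0, 0.06, 0, 0, 0],
  [0, 0, 0, 0, 0, 0],
])

```text
time_s: 20.65
tcp_pos: [548.3, 16.6, 93.9]
tool_rot: [0.001, 2.763, -0.001]
ft_force: [0.2, 0.6, -3.6]
width: 25.8
gripper_force: 60.0
```

```bash
python3 chk.py | head -4
```

```text
t 20.65 tcp [548.3  16.6  93.9] toolY [ 0.  1. -0.] toolZ [ 0.37 -0.   -0.93] F [ 0.2  0.6 -3.6] w 25.8 g 60.0 q [-0.4   0.2   0.22  2.3   0.1   0.27  1.3 ]
tcp mean [548.4   16.79  94.12] toolZ [ 0.37 -0.   -0.93] angle 0.061346580735671556 toolY [ 0.  1. -0.]
mouth h,u,v 18.305237259277835 -0.41283582823185316 0.07632112227087617
along -38 271 X -10.740713517379156 13.47100095724402 Y -21.933904853128002 21.992246273449197
```

Request:
step_arm([
  [-0.05, 0, 0.06, 0, 0, 0],
  [0, 0, 0.06, 0, 0, 0],
  [-0.01, 0, 0.06, 0, 0, 0],
  [0, 0, 0.06, 0, 0, 0],
  [-0.01, 0, 0.06, 0, 0, 0],
  [0, 0, 0.06, 0, 0, 0],
  [0, 0, 0, 0, 0, 0],
])

```text
time_s: 21.55
tcp_pos: [553.0, 16.6, 85.9]
tool_rot: [0.001, 2.765, -0.001]
ft_force: [-0.7, -0.2, -7.5]
width: 25.8
gripper_force: 60.0
```

```bash
python3 chk.py | head -3
```

```text
t 21.55 tcp [553.   16.6  85.9] toolY [ 0.  1. -0.] toolZ [ 0.37 -0.   -0.93] F [-0.7 -0.2 -7.5] w 25.8 g 60.0 q [-0.38  0.23  0.21  2.3   0.09  0.25  1.31]
tcp mean [552.96  16.61  86.01] toolZ [ 0.37 -0.   -0.93] angle 0.06286168551311834 toolY [ 0.  1. -0.]
mouth h,u,v 9.032276180904834 0.20702731437908062 -0.11590192209603956
```

Request:
step_arm([
  [0.03, 0, 0.06, 0, -0.25, 0],
  [0, 0, 0.06, 0, 0, 0],
  [0, 0, 0.04, 0, 0, 0],
  [0, 0, 0.04, 0, 0, 0],
  [0, 0, 0, 0, 0, 0],
])

```text
time_s: 22.25
tcp_pos: [554.7, 16.6, 82.1]
tool_rot: [0.002, 2.741, -0.0]
ft_force: [-14.1, -0.4, 13.2]
width: 25.5
gripper_force: 60.0
```

```bash
python3 chk.py | head -3
```

```text
t 22.25 tcp [554.7  16.6  82.1] toolY [0. 1. 0.] toolZ [ 0.39 -0.   -0.92] F [-14.1  -0.4  13.2] w 25.5 g 60.0 q [-0.4   0.23  0.23  2.32  0.11  0.21  1.28]
tcp mean [554.65  16.62  82.08] toolZ [ 0.39 -0.   -0.92] angle 0.039594784837152966 toolY [0. 1. 0.]
mouth h,u,v 4.7192839305595164 0.8066874163617208 -0.09075497295579993
```

Request:
step_arm([
  [0.03, 0, 0.02, 0, 0, 0],
  [0, 0, 0, 0, 0, 0],
  [0, 0, 0, 0, 0, 0],
  [0, 0, 0, 0, 0, 0],
])

```text
time_s: 22.85
tcp_pos: [554.6, 16.6, 81.9]
tool_rot: [0.002, 2.74, 0.0]
ft_force: [-15.9, -1.4, 20.5]
width: 25.6
gripper_force: 60.0
```

```bash
python3 chk.py; python3 - <<'E'
import cv2; i=cv2.imread('pics/w5.png'); cv2.imwrite('pics/w6.png',cv2.resize(i[90:290,150:400],(750,600),interpolation=cv2.INTER_CUBIC))
E
```

```text
t 22.85 tcp [554.6  16.6  81.9] toolY [0. 1. 0.] toolZ [ 0.39 -0.   -0.92] F [-15.9  -1.4  20.5] w 25.6 g 60.0 q [-0.4   0.23  0.23  2.32  0.11  0.2   1.28]
tcp mean [554.63  16.64  81.87] toolZ [ 0.39 -0.   -0.92] angle 0.03849241987949748 toolY [0. 1. 0.]
mouth h,u,v 4.529401482618367 0.7369299303353904 -0.063596113374917
along -38 295 X -9.599150015503467 12.521923351177033 Y -21.945373845354865 21.82099876558257
along -34 604 X -12.019251371734608 13.662861995432516 Y -21.76084362614419 21.85983163981689
along -30 195 X 8.608531296191652 13.680417682214713 Y -21.685633018976993 21.942492388481
along -26 177 X 8.303593009955073 13.739117981790626 Y -21.754874454744133 21.888377474772092
along -22 170 X 8.526833401261639 13.61835542173648 Y -21.999139900830777 21.812049405074617
along -18 154 X 8.659142130137358 13.592468301780542 Y -21.842188047451184 21.99286869783393
along -14 145 X 8.617704103709503 13.71719214389298 Y -21.8199742477718 21.76815538169144
along -10 134 X 8.495380108844605 13.661306029951449 Y -21.72556954747122 21.973468480834953
along -6 111 X 8.615268133725312
[... 272 characters left out ...]
87 14.115776033497147 Y -4.947477328804908 12.01535128135826
along 10 32 X 11.038957958965351 14.254604509171417 Y -8.729173890936357 8.834708236562237
along 14 44 X 10.699852188961511 14.108318231063837 Y -8.882396304954645 9.708944616394332
along 18 44 X 9.27552390086601 14.12792270769632 Y -9.808184453051554 10.68910882196213
along 22 41 X 8.178000165024132 14.195390540074255 Y -10.651556060296183 11.510779670077532
along 26 21 X 6.679368219613109 13.59877411123621 Y -11.008092221204945 11.889101212346032
along 30 40 X 5.565436452909769 13.758103545009158 Y -11.902528570671231 12.743027936854157
along 34 295 X -3.6827842605625793 18.105533799770907 Y -16.438222149579676 16.566819336887864
```

View pics/w6.png

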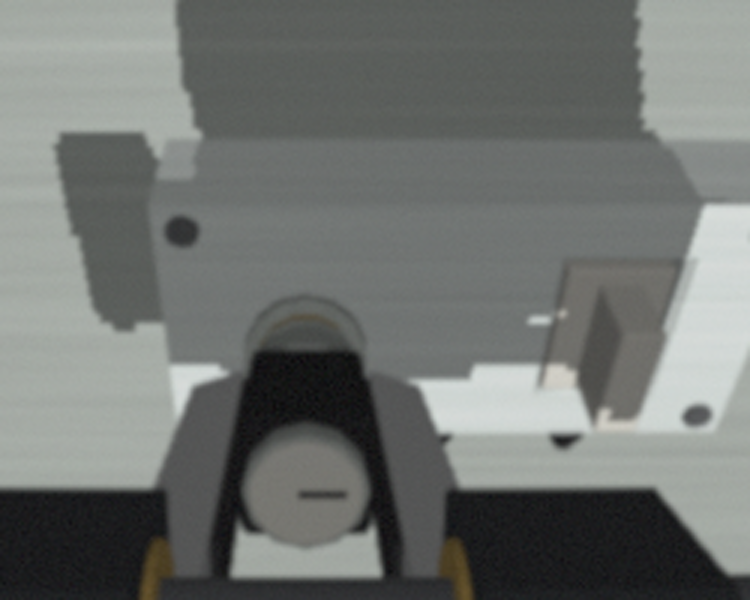

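```bash
python3 -c "
from h import *
st(); print(finish_job()); st()"
```

```text
t 23.05 tcp [554.6  16.6  81.9] toolY [0.001 1.    0.   ] toolZ [ 0.391 -0.    -0.92 ] F [-15.4  -2.   20.2] w 25.7 g 60.0 q [-0.4   0.23  0.23  2.32  0.11  0.2   1.28]
the job is handed in; nothing more can be done
None
the job is handed in; nothing more can be done
```

I handed the job in at about 23 s, verdict not shown: the insert is flush and released, and the coupler has snapped on and is held at about 4.5 mm from the boss (home is 4 mm), 0.04 rad off the nipple's axis, pushed with about 28 N and gripped at 60 N.

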